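Slide the scored biscuit slab out to its first score line over the board edge

TASK

A baked biscuit slab, scored into rows, lies flat on the wooden pastry board. With your fingertips slide it, always flat on the board, towards the board's long edge on the side away from the robot, until just its leading row hangs out, with the first score line straight along over the board's edge, ready to be snapped off there. The slab is brittle: push gently, do not pick it up or let it tip over the edge; leave the ring cutter, stamp, tub and rolling pin where they are, and take your hand away at the end.

Things in the scene. Friction and masses are not known exactly. Their poses are not given: they have to be found in the camera images.
- board: fixed wooden pastry board on the bench, 300 (its x) x 400 (its y) x 30 mm thick. Origin: centre of its underside; top face 30 mm above. Its x axis points squarely to the long edge away from the robot, where the slab must overhang; y runs along that edge. Steel handles on the two short ends stick out 32 mm.
- board_edge (a point): middle of the long top edge of the board where the slab must overhang: 150 mm from the board's centre along its x, at the height of the board's top face. Same axes as the board: x points out over the edge, y along the edge, z up.
- slab: loose brown brittle biscuit slab, 140 (its x) x 120 (its y) x 9 mm thick, 100 g, grooves 3 mm wide score it into 4 rows (35 mm along x) and 3 columns (40 mm along y). Origin: centre of its underside. x points to its leading end, within 18 degrees of the board's x; straight leading and trailing edges at x = +70 and -70 mm. Slides freely; tips off once over half hangs out.
- slab_centre (a point): centre of the slab, 4.5 mm above its underside.
- score_left (a point): left end (slab y = +60 mm) of the slab's first score line, on its top face; the line lies 35 mm behind the leading edge, i.e. at slab x = +35 mm.
- score_right (a point): right end (slab y = -60 mm) of the same first score line, on the top face, at slab x = +35 mm.
- cutter_mid (a point): bystander: steel ring cutter standing on the board near a corner on the robot's side, 50 mm across, 28 mm high; the point is its centre, 14 mm above the board.
- stamp_mid (a point): bystander: pink plunger biscuit stamp standing on the bench beside the board's right (-y) end, 60 mm across, 100 mm high; the point is on its axis, 50 mm above the bench.
- tub_mid (a point): bystander: pale yellow open tub with a spatula in it, standing on the bench beside the board's right (-y) end, 94 mm across, 88 mm high, the spatula to 131 mm; the point is on its axis, 44 mm above the bench.
- pin_mid (a point): bystander: white rolling pin lying on the bench beside the board's left (+y) end, roughly along the board's x, 42 mm thick, 300 mm long with its handles; the point is its middle, 21 mm above the bench.
Not all that is in view belongs to the job. There is more than one size of the slab; the one meant has the size given above.

How it is judged (in metres and radians):
At the end, for the whole second after the job is handed in: Both ends of the slab's first score line lie within 8 mm of the board's overhang edge (measured squarely to it) and between that edge's ends; the slab lies flat on the board, tilt under 0.05 rad, at rest; ring cutter, stamp, tub and rolling pin are within 20 mm of their starts (x of score_left in the frame of board_edge between -0.008 and 0.008 m and y of score_left in the frame of board_edge between -0.2 and 0.2 m and x of score_right in the frame of board_edge between -0.008 and 0.008 m and y of score_right in the frame of board_edge between -0.2 and 0.2 m and z of slab_centre in the frame of board_edge between 0.001 and 0.008 m and angle between slab_centre's own z axis and vertical below 0.05 rad and linear speed of slab below 0.01 m/s and angular speed of slab below 0.05 rad/s and distance of each of cutter_mid, stamp_mid, tub_mid, pin_mid from where it was at the start of the episode below 0.02 m); the robot touches nothing.
It fails at once if the slab is lifted: its centre rises more than 8 mm off its resting height on the board (z of slab_centre in the frame of board_edge above 0.0125 m).
It fails at once if the slab is tilted by more than 0.15 rad (prised up or tipping over the edge) (angle between slab_centre's own z axis and vertical above 0.15 rad).
It fails at once if the slab is pressed or pushed with more than 40 N (it would break) (contact force between the fingers and slab above 40 N).
It fails at once if the ring cutter, stamp, tub or rolling pin is moved more than 20 mm (distance of any of cutter_mid, stamp_mid, tub_mid, pin_mid from where it was at the start of the episode above 0.02 m).
It also fails if it takes over 38 s, if anything falls off the work surface, if the arm or the gripper's body presses on something with over 40 N, if the wrist force passes 120 N, or if a joint passes its speed limit or range.

ROBOT

A 6-joint arm with a two-finger parallel gripper is mounted at the origin on the work surface. World frame = base frame: x ahead of the robot, y to its left, z up, the work surface at z = 0. Lengths are in m, angles in degrees, forces in N, time in s.
With the tool pointing down it reaches from about 0.4 to 0.825 m from the base axis. Payload 7 kg.
Tool frame: the origin (TCP) lies on the front face of the gripper's body, between the roots of the fingers; the fingertips stand 66 mm ahead of it and the grasp point (between the pads) lies 47 mm ahead of it; z points along the fingers, y is the line along which they close (so a half turn about z gives the same grasp; the last joint's range is limited). The gripper opens to 88 mm and grips with 3 to 60 N. Pads are 19 mm wide; open, the fingers measure 130 mm over their backs; the gripper's body (78 mm by 193 mm) begins 47 mm behind the grasp point.
Start: joints at [-50.701, 20.546, 0.682, 0, -70.136, -16.507], TCP at [0.261, -0.622, 0.292] pointing down, gripper open.
Joint ranges: [-176.03, 176.03], [-82.01, 121.73], [-58.28, 71.71], [-173.87, 95.51], [-174.79, -0.11], [-173.66, 173.66]. Speed limits (degrees/s): [136.94, 136.94, 172.46, 180, 180, 180].

INTERFACE

Orientations are given as [roll, pitch, yaw] about the fixed x, y, z axes, in that order (R = Rz(yaw) Ry(pitch) Rx(roll)).
In Python, from plant import ctrl gives the robot as it stands.
- The arm moves only by the tool send_rows, never from a script. Its argument "deltas" is a list of rows, each a list of 2 entries, a list of its own where there are three numbers: the shift along the tool's x, y, z each as a share of 800 mm, from -1 to 1, then the turn about the tool's z as a share of 90 degrees, from -1 to 1. A call has exactly 5 rows; each row is the pose to reach, as a shift and turn from the pose commanded when the call began, along the tool's axes at that moment; what a row does not reach only later rows make up. A row lasts 1/12 s, in which the tool goes at most 41.7 mm and 7.16 degrees, less where a joint would pass 70% of its speed; a pose out of reach is approached as far as the arm can. A call with a number of a shift or a turn outside -1 to 1 is refused whole. A call with a gripper value outside its range is refused whole. "gripper" is the opening, from 0 (shut) to 1 (fully open), set as the call begins (left out, the last holds). The fingers move at their own pace and stop on an object; the grip force is fixed at half the most. Time passes only in rows, so rows that repeat a pose let the fingers close, or fill a call up. It gives the time, the measured TCP pose, the force, the opening and the grip force at its end, in the units of the state.
- ctrl.get_obs(): the state, without advancing time (a new reading comes with each control period).
- ctrl.snapshot(name): name is "scene" or "top"; returns a dict with "color" (420x560x3 uint8, red, green, blue), "vertical_fov" (degrees; the focal length in pixels is half the picture's height over the tangent of half this angle, whatever the lens; pixels are square), "cx", "cy" (the principal point, pixels), "k1" (the pictures are not rectified: a ray, as slopes to the right and down, at radius r is drawn at 1 + k1 r^2 times it, then the intrinsics apply), "rvec" (rotation vector, rad) and "tvec" (3), from world to camera coordinates, as OpenCV has them. Camera axes: x right, y down, z forward; pixel columns grow to the right and rows downward; lengths in m; the calibration is good to about 2 mm. A picture is of the moment at which its call begins. There is no depth.
- ctrl.close_job(): hands the job in; it is judged then, once.
Trained networks look in a picture, given as the dict that the camera call returned (one of the last four; its "shot" number tells which), for a name from the list of things; names that differ only in an ending like _2 or _b are one class to them, and where a whole thing is asked for, a point or a joint stands for the part that bears it (a point fixed in the world has none). Each returns a list of dicts, best first, with "conf" (0 to 1); they miss things now and then, are a little off and sometimes report something else, mostly with a low value. They report only what shows in the picture. A call takes as long as a camera call. They do not tell look-alikes from the thing itself.
- ctrl.boxes_of(picture, thing): "xy" ([column, row] as shares, 0 to 1, of the picture: columns of its width, rows of its height, amid what is visible of it).
- ctrl.cut_out(picture, thing): "pixels" (420x560 bool, what is visible of it) and "xy" ([column, row] as shares, 0 to 1, of the picture: columns of its width, rows of its height, amid what is visible of it).
The state is a dict: "clock": time; "joint_pos": joint angles; "qvel": joint speeds; "tau": joint torques, N m; "tool_pos": TCP position; "orientation": TCP orientation; "force": force on the tool from outside, world axes, zero at the start; "moment": the same for the moment, N m; "opening": finger opening in m; "gripper_force": force on a finger pad.
Only numpy, scipy, OpenCV 4.12 (cv2) and the standard library are available. Lean on these libraries where they do the work, as an engineer would, in place of code of your own. Each camera call takes 0.05 s, during which the arm holds its last target. There are 200 camera calls.

## Working session

There is one attempt and no reset: what is moved stays moved. The work goes in short steps, Python scripts to look and compute and a tool call to move; the robot and the scene stay as the last step left them, time stands still between calls to the robot, and variables do not carry over. Pictures are saved under pics/ and viewed, at most 10 in all, crops included, and the job is handed in when it is done.

Besides the shell and the picture viewer there is one more tool, called as name([rows], argument=value, ...), one row to a line, values as JSON. send_rows: Moves the arm, as the interface text tells. Shift numbers are shares of 800 mm and turn numbers shares of 90 degrees, none past 1 either way. Its arguments: {"type":"object","properties":{"deltas":{"type":"array","items":{"type":"array"}},"gripper":{"type":"number"}},"required":["deltas"]}

```bash
ls; mkdir -p pics
cat > h.py <<'E'
import numpy as np, cv2
def K(p):
    f=p["color"].shape[0]/2/np.tan(np.radians(p["vertical_fov"])/2)
    return np.array([[f,0,p["cx"]],[0,f,p["cy"]],[0,0,1.]]), np.array([p["k1"],0,0,0,0.])
def to_world(p,px,z):
    k,d=K(p); px=np.asarray(px,float).reshape(-1,1,2)
    n=cv2.undistortPoints(px,k,d).reshape(-1,2)
    R=cv2.Rodrigues(np.asarray(p["rvec"],float))[0]; t=np.asarray(p["tvec"],float).ravel()
    c=-R.T@t; r=np.c_[n,np.ones(len(n))]@R
    return c+r*((z-c[2])/r[:,2])[:,None]
def to_px(p,X):
    k,d=K(p)
    return cv2.projectPoints(np.asarray(X,float).reshape(-1,1,3),np.asarray(p["rvec"],float),np.asarray(p["tvec"],float),k,d)[0].reshape(-1,2)
def save(p,name): cv2.imwrite("pics/"+name,p["color"][:,:,::-1])
E
python3 - <<'E'
from h import *
from plant import ctrl
print(ctrl.get_obs())
for n in("top","scene"):
    p=ctrl.snapshot(n); save(p,n+"0.png")
    print(n,{k:v for k,v in p.items() if k!="color"})
    for t in("slab","board","cutter_mid","stamp_mid","tub_mid","pin_mid"):
        for b in ctrl.cut_out(p,t)[:3]:
            c=np.array(b["xy"])*[560,420]; print(t,b["conf"],c.round(),b["pixels"].sum(),to_world(p,c,.035).round(3))
E
```

```text
pics
{'clock': 0.0, 'joint_pos': array([-5.07008814e+01,  2.05928455e+01,  6.35209140e-01, -2.04169565e-02,
       -7.01347663e+01, -1.65070128e+01]), 'qvel': array([-0.11437584,  0.03022765, -0.10136183, -0.10713353,  0.01325071,
       -0.04153216]), 'tau': array([ 1.50246509e-03, -5.82718742e+01,  2.93056619e+01,  6.99717075e+00,
        6.89963999e-03, -1.65563106e-04]), 'tool_pos': array([ 0.26133805, -0.62196245,  0.29121664]), 'orientation': array([ 1.79905952e+02, -7.85507729e-03, -1.57214841e+02]), 'force': array([0.08786362, 0.07532229, 0.74546178]), 'moment': array([ 0.06359409, -0.0105527 ,  0.05193279]), 'gripper_force': 0.0, 'opening': 0.0876202394016838}
top {'vertical_fov': 51.24008820918175, 'cx': 271.98961796205896, 'cy': 201.1992444111018, 'k1': -0.02398179278940606, 'rvec': array([ 2.13675173, -2.14432011,  0.1597578 ]), 'tvec': array([0.04689859, 0.5269389 , 1.15722212]), 'shot': 1}
slab 0.78 [296.  94.] 995 [[ 0.838 -0.024  0.035]]
slab 0.74 [272. 186.] 2160 [[0.569 0.044 0.035]]
slab 0.6 [393. 299.] 1880 [[ 0.263 -0.275  0.035]]
board 0.69 [295. 196.] 13407 [[ 0.542 -0.019  0.035]]
cutter_mid 0.49 [226. 235.] 34 [[0.434 0.17  0.035]]
stamp_mid 0.6 [391. 150.] 583 [[ 0.672 -0.289  0.035]]
tub_mid 0.95 [408. 196.] 1083 [[ 0.542 -0.33   0.035]]
scene {'vertical_fov': 57.861384519083266, 'cx': 279.69173294551996, 'cy': 205.81763397859453, 'k1': -0.06339633766868046, 'rvec': array([ 0.73256504,  2.56565407, -1.21531478]), 'tvec': array([ 0.42675051, -0.1568869 ,  1.18161126]), 'shot': 2}
slab 0.95 [268. 222.] 2059 [[0.562 0.053 0.035]]
slab 0.93 [309. 141.] 1547 [[ 0.264 -0.208  0.035]]
slab 0.76 [141. 265.] 1249 [[0.862 0.022 0.035]]
board 0.67 [273. 244.] 12698 [[0.589 0.12  0.035]]
cutter_mid 0.92 [342. 221.] 363 [[0.413 0.144 0.035]]
stamp_mid 0.9 [180. 170.] 603 [[ 0.665 -0.28   0.035]]
tub_mid 0.97 [215. 144.] 908 [[ 0.521 -0.354  0.035]]
pin_mid 0.66 [331. 316.] 2840 [[0.594 0.34  0.035]]
```

Run:
```python
from h import *
a=cv2.imread("pics/top0.png"); cv2.imwrite("pics/top_crop.png",cv2.resize(a[60:330,170:470],None,fx=2.2,fy=2.2,interpolation=cv2.INTER_CUBIC))
```

```text
(no output)
```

View pics/top_crop.png

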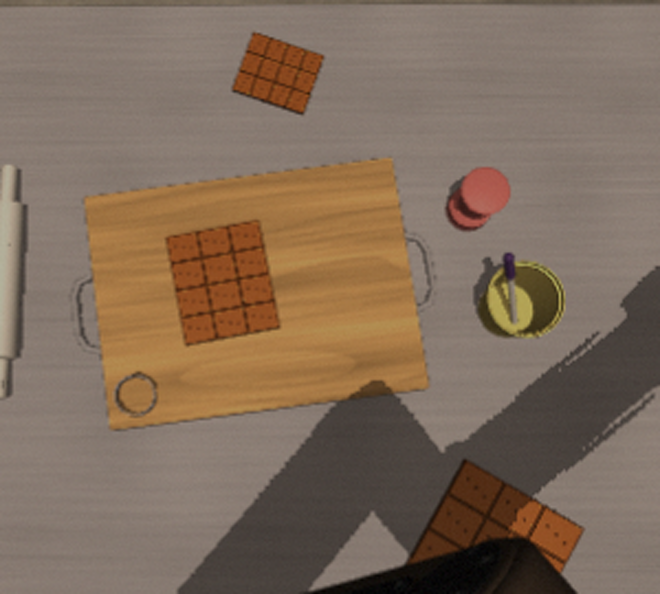

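View pics/scene0.png

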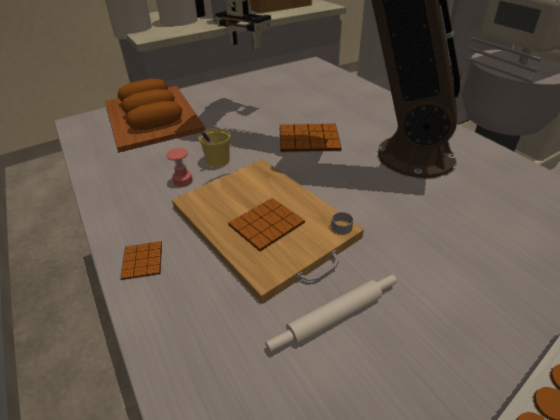

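In the top view there are three slabs. One is on the board at (272,186), a small one lies on the bench beyond it at (296,94), and a larger one lies on the bench near the robot at (393,299). Only the one on the board has 4x3 cells and lies on the board, so it fits the description. The enlarged crop shows it; I'll check its size by measuring.

```bash
cat >> h.py <<'E'
def rect(p,mask,z):
    c=max(cv2.findContours(mask.astype(np.uint8),cv2.RETR_EXTERNAL,cv2.CHAIN_APPROX_NONE)[0],key=len).reshape(-1,2)
    w=to_world(p,c,z)[:,:2].astype(np.float32)
    return cv2.minAreaRect(w*1000)
def color_mask(p):  # brown of slab, saturated dark
    return cv2.cvtColor(p["color"],cv2.COLOR_RGB2HSV)
E
python3 - <<'E'
from h import *
from plant import ctrl
for n in("top","scene"):
    p=ctrl.snapshot(n); cv2.imwrite(f"pics/{n}1.png",p["color"][:,:,::-1])
    for t,z in(("slab",.039),("board",.03)):
        for b in ctrl.cut_out(p,t)[:3]:
            m=b["pixels"]
            if t=="board":  # drop handles
                m=cv2.morphologyEx(m.astype(np.uint8),cv2.MORPH_OPEN,np.ones((9,9)))
            r=rect(p,m,z); print(n,t,np.array(b["xy"])*[560,420],b["conf"],np.round(r[0],1),np.round(r[1],1),round(r[2],2))
            print(np.round(cv2.boxPoints(r)).tolist())
    hsv=cv2.cvtColor(p["color"],cv2.COLOR_RGB2HSV)
    for X in([.569,.044,.039],[.5,-.05,.03],[.9,.2,0]):
        u=to_px(p,X)[0].astype(int); print(X,u,hsv[u[1],u[0]],np.median(hsv[u[1]-4:u[1]+5,u[0]-4:u[0]+5].reshape(-1,3),0))
E
```

```text
top slab [269.08  188.706] 0.91 [563.8  48.8] [140.6 121. ] 9.99
[[484.0, 96.0], [505.0, -23.0], [643.0, 1.0], [623.0, 121.0]]
top slab [389.816 297.906] 0.61 [ 244.  -280.5] [170.  137.8] 59.79
[[142.0, -319.0], [261.0, -389.0], [346.0, -242.0], [227.0, -172.0]]
top slab [296.52  91.98] 0.6 [839.4 -22.8] [98.7 85.3] 69.45
[[782.0, -54.0], [862.0, -84.0], [897.0, 8.0], [817.0, 38.0]]
top board [294.224 195.51 ] 0.63 [554.1   8.9] [305.1 403.2] 7.42
[[377.0, 189.0], [429.0, -211.0], [731.0, -171.0], [679.0, 229.0]]
[0.569, 0.044, 0.039] [272 186] [ 11 194 133] [ 12. 195. 143.]
[0.5, -0.05, 0.03] [306 211] [ 18 141 177] [ 16. 146. 177.]
[0.9, 0.2, 0] [219  79] [ 12  41 136] [ 12.  42. 135.]
scene slab [143.976 264.516] 0.95 [856.4  13.4] [105.8  85.5] 68.94
[[798.0, -21.0], [877.0, -51.0], [915.0, 47.0], [836.0, 78.0]]
scene slab [266.28 222.81] 0.67 [567.1  50.9] [150.1 135.2] 10.63
[[481.0, 104.0], [506.0, -29.0], [653.0, -2.0], [628.0, 131.0]]
scene board [273.392 245.49 ] 0.78 [561.2  14.4] [311.6 441.6] 7.3
[[379.0, 214.0], [435.0, -224.0], [744.0, -185.0], [688.0, 253.0]]
[0.569, 0.044, 0.039] [263 219] [ 13 213 103] [ 13. 208. 125.]
[0.5, -0.05, 0.03] [269 193] [ 16 147 168] [ 16. 148. 166.]
[0.9, 0.2, 0] [152 345] [ 13  42 129] [ 13.  42. 128.]
```

The slab on the board measures 140.6 x 121 mm, which matches. The other two come out at about 170x138 and 99x85 mm, so they are look-alikes. The board's x axis points at +7.4° and the slab's at +10°. I'll move in behind its trailing edge, with the fingers side by side along the board's y.

send_rows([
  [[-0.553,0.66,0.06],0.171],
  [[-0.553,0.66,0.06],0.171],
  [[-0.553,0.66,0.06],0.171],
  [[-0.553,0.66,0.06],0.171],
  [[-0.553,0.66,0.06],0.171],
], gripper=0.55)

```text
clock: 1.42
tool_pos: [0.3227, -0.4227, 0.2776]
orientation: [-180.0, 0.0, -172.6]
force: [1.9, 0.9, -1.1]
opening: 0.0604
gripper_force: 0.0
```

```bash
cat > go.py <<'E'
import sys,numpy as np
from plant import ctrl
from scipy.spatial.transform import Rotation as Ro
o=ctrl.get_obs(); x,y,z,yaw=map(float,sys.argv[1:5])
R=Ro.from_euler("xyz",o["orientation"],degrees=True).as_matrix()
d=R.T@(np.array([x,y,z])-o["tool_pos"]); t=-((yaw-o["orientation"][2]+180)%360-180)
print("t",round(o["clock"],2),"pos",o["tool_pos"].round(4),"rpy",o["orientation"].round(2),"F",o["force"].round(1),"open",round(o["opening"],3))
print("shares",(d/.8).round(4),"turn",round(t/90,4))
E
python3 go.py .4646 .0359 .24 -172.6
```

```text
t 1.42 pos [ 0.3227 -0.4227  0.2776] rpy [-1.7999e+02  1.0000e-02 -1.7264e+02] F [ 1.9  0.9 -1.1] open 0.06
shares [-0.2493  0.5458  0.0469] turn -0.0005
```

send_rows([
  [[-0.249,0.546,0.047],0],
  [[-0.249,0.546,0.047],0],
  [[-0.249,0.546,0.047],0],
  [[-0.249,0.546,0.047],0],
  [[-0.249,0.546,0.047],0],
])

```text
clock: 1.83
tool_pos: [0.3839, -0.224, 0.2617]
orientation: [-180.0, 0.1, -172.6]
force: [1.9, -0.2, 0.1]
opening: 0.0482
gripper_force: 0.0
```

```bash
python3 go.py .4646 .0359 .24 -172.6
```

```text
t 1.83 pos [ 0.3839 -0.224   0.2617] rpy [-1.7998e+02  7.0000e-02 -1.7261e+02] F [ 1.9 -0.2  0.1] open 0.048
shares [-0.1418  0.3092  0.0272] turn -0.0001
```

send_rows([
  [[-0.142,0.309,0.027],0],
  [[-0.142,0.309,0.027],0],
  [[-0.142,0.309,0.027],0],
  [[-0.142,0.309,0.027],0],
  [[-0.142,0.309,0.027],0],
])

```text
clock: 2.25
tool_pos: [0.4456, -0.0253, 0.2454]
orientation: [180.0, 0.1, -172.6]
force: [1.2, -0.1, 0.9]
opening: 0.0484
gripper_force: 0.0
```

```bash
python3 go.py .4646 .0359 .2 -172.6
```

```text
t 2.25 pos [ 0.4456 -0.0253  0.2454] rpy [ 1.7998e+02  9.0000e-02 -1.7257e+02] F [ 1.2 -0.1  0.9] open 0.048
shares [-0.0334  0.0728  0.0569] turn 0.0003
```

send_rows([
  [[-0.033,0.073,0.057],0],
  [[-0.033,0.073,0.057],0],
  [[-0.033,0.073,0.057],0],
  [[-0.033,0.073,0.057],0],
  [[-0.033,0.073,0.057],0],
])

```text
clock: 2.67
tool_pos: [0.4641, 0.0338, 0.1995]
orientation: [-180.0, -0.0, -172.5]
force: [0.1, -0.3, -0.3]
opening: 0.0482
gripper_force: 0.0
```

```bash
cat > meas.py <<'E'
from h import *
from plant import ctrl
p=ctrl.snapshot("top"); save(p,"t_last.png")
# expected board rectangle from the first measurement, refined by an edge search along its far edge and ends
B=np.array([.5541,.0089]); a=np.radians(7.42)
def grad_line(p0,p1,n,z,half=.012,N=40,tr=.08):
    """points p0..p1 (world), n outward normal: strongest saturation fall along n"""
    hsv=cv2.cvtColor(p["color"],cv2.COLOR_RGB2HSV)[:,:,1].astype(np.float32)
    s=np.arange(-half,half,.0005); out=[]
    for q in np.linspace(tr,1-tr,N):
        P=p0+(p1-p0)*q; X=np.c_[P+s[:,None]*n,np.full(len(s),z)]
        u=to_px(p,X).astype(np.float32); v=cv2.remap(hsv,u[:,:1].copy(),u[:,1:].copy(),cv2.INTER_LINEAR).ravel()
        v=cv2.GaussianBlur(v[None],(0,0),2).ravel(); g=-np.gradient(v); i=g[4:-4].argmax()+4
        if g[i]>.8: out.append(P+s[i]*n)
    out=np.float32(out)
    if len(out)<6: return None,len(out)
    l=cv2.fitLine(out*1000,cv2.DIST_HUBER,0,.01,.01).ravel()
    return l,len(out)
ex=np.array([np.cos(a),np.sin(a)]); ey=np.array([-np.sin(a),np.cos(a)])
def ang(l): return (np.degrees(np.arctan2(l[1],l[0]))+90)%180-90
F=B+.15*ex; N=B-.15*ex
for nm,M,n in(("far",F,ex),("near",N,-ex)):
    l,k=grad_line(M-.2*ey,M+.2*ey,n,.03)
    if l is None: print(nm,k); continue
    nn=np.array([-l[1],l[0]]); nn*=np.sign(nn@n)
    print(nm,k,"angle",(ang(l)+90+90)%180-90,"offset from B along n",nn@(l[2:]-B*1000))
# side ends
for nm,M,n in(("left",B+.2*ey,ey),("right",B-.2*ey,-ey)):
    l,k=grad_line(M-.15*ex,M+.15*ex,n,.03)
    if l is None: print(nm,k); continue
    nn=np.array([-l[1],l[0]]); nn*=np.sign(nn@n)
    print(nm,k,"angle",ang(l),"off",nn@(l[2:]-B*1000))
for b in ctrl.cut_out(p,"slab")[:3]:
    r=rect(p,b["pixels"],.039); c=np.array(r[0])/1000
    if abs(c[0]-.6)<.1 and abs(c[1]-.05)<.08: print("slab",b["conf"],np.round(r[0],1),np.round(r[1],1),round(r[2],2)); print(np.round(((cv2.boxPoints(r)/1000-F)@np.c_[ex,ey])*1000,1).tolist())
E
python3 meas.py; python3 go.py .4646 .0359 .0995 -172.6
```

```text
far 40 angle 7.2517853 offset from B along n 150.53478506626948
near 40 angle 7.4137726 offset from B along n 149.10000863160818
left 31 angle 7.338707 off 199.32654412229493
right 40 angle 7.323532 off 199.49601827351344
t 2.77 pos [0.4642 0.0332 0.2001] rpy [ 1.7998e+02  6.0000e-02 -1.7264e+02] F [ 0.5  0.  -0.6] open 0.048
shares [-0.0007  0.0032  0.1257] turn -0.0005
```

Edge fits put the board at 7.3°, 299.6 x 398.8 mm, which agrees with the given size. Next I descend behind the slab.

send_rows([
  [[0,0.003,0.04],0],
  [[0,0.003,0.08],0],
  [[0,0.003,0.11],0],
  [[0,0.003,0.12],0],
  [[0,0.003,0.1255],0],
])

```text
clock: 3.18
tool_pos: [0.4635, 0.0352, 0.0985]
orientation: [-180.0, -0.1, -172.7]
force: [-0.0, 0.3, -0.2]
opening: 0.0485
gripper_force: 0.0
```

```bash
python3 go.py .4646 .0359 .0995 -172.67
python3 - <<'E'
from h import *
from plant import ctrl
p=ctrl.snapshot("scene"); cv2.imwrite("pics/s2.png",cv2.resize(p["color"][130:310,150:400,::-1],None,fx=3,fy=3,interpolation=cv2.INTER_CUBIC))
E
```

```text
t 3.18 pos [0.4635 0.0352 0.0985] rpy [-1.7996e+02 -8.0000e-02 -1.7267e+02] F [-0.   0.3 -0.2] open 0.048
shares [-0.0015  0.0007 -0.0013] turn -0.0
```

View pics/s2.png

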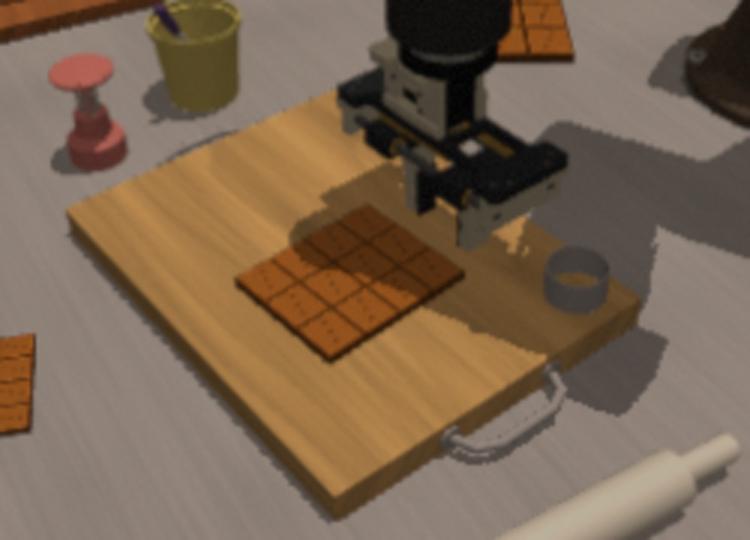

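The fingertips are down on the board behind the slab's trailing edge (fingertips at about (415,205) and (480,240) in the crop), parallel to it and clear of the cutter at (577,280). I'll push along −tool x in small steps.

send_rows([
  [[-0.006,0,-0.001],0],
  [[-0.012,0,-0.001],0],
  [[-0.018,0,-0.001],0],
  [[-0.024,0,-0.001],0],
  [[-0.03,0,-0.001],0],
])

```text
clock: 3.65
tool_pos: [0.4881, 0.0394, 0.1005]
orientation: [180.0, 0.0, -172.6]
force: [-5.4, 0.8, 7.4]
opening: 0.0481
gripper_force: 4.0
```

send_rows([
  [[-0.006,0,0],0],
  [[-0.012,0,0],0],
  [[-0.018,0,0],0],
  [[-0.024,0,0],0],
  [[-0.03,0,0],0],
])

```text
clock: 4.07
tool_pos: [0.5104, 0.0418, 0.1]
orientation: [-180.0, -0.2, -172.6]
force: [-8.0, -0.8, 10.8]
opening: 0.0479
gripper_force: 5.3
```

```bash
cat > meas2.py <<'E'
from h import *
from plant import ctrl
import sys
o=ctrl.get_obs(); p=ctrl.snapshot("top"); a=np.radians(7.33); E=np.array([.7034,.0281]); 
ex=np.array([np.cos(a),np.sin(a)]); ey=np.array([-ex[1],ex[0]])
print("t",round(o["clock"],2),"tool in edge frame mm",(((o["tool_pos"][:2]-E)@np.c_[ex,ey])*1000).round(1),"z",o["tool_pos"][2].round(4),"F",o["force"].round(1))
for b in ctrl.cut_out(p,"slab"):
    m=b["pixels"]; c=max(cv2.findContours(m.astype(np.uint8),cv2.RETR_EXTERNAL,cv2.CHAIN_APPROX_NONE)[0],key=len).reshape(-1,2)
    w=(to_world(p,c,.039)[:,:2]-E)@np.c_[ex,ey]*1000
    if abs(w[:,1].mean()-40)>60 or not -220<w[:,0].mean()<20: continue
    # leading edge: max x per y column
    bins=np.round(w[:,1]/4); P=np.array([w[bins==k][w[bins==k][:,0].argmax()] for k in np.unique(bins)])
    P=P[(P[:,1]>w[:,1].min()+10)&(P[:,1]<w[:,1].max()-10)]
    s,i=np.polyfit(P[:,1],P[:,0],1); yc=(w[:,1].min()+w[:,1].max())/2
    print("conf",b["conf"],"lead x at mid",round(i+s*yc,1),"slope deg",round(np.degrees(np.arctan(-s)),2),"y range",w[:,1].min().round(1),w[:,1].max().round(1),"xmin",w[:,0].min().round(1))
u=to_px(p,[*(E-.05*ex),.03])[0].astype(int)
c=p["color"][u[1]-60:u[1]+60,u[0]-90:u[0]+70,::-1]; cv2.imwrite(sys.argv[1],cv2.resize(c,None,fx=5,fy=5,interpolation=cv2.INTER_CUBIC))
E
python3 meas2.py pics/m1.png
```

```text
t 4.07 tool in edge frame mm [-189.6   38.2] z 0.1 F [-8.  -0.8 10.8]
```

Run:
```python
from h import *
from plant import ctrl
p=ctrl.snapshot("scene"); a=cv2.resize(p["color"][150:270,190:370,::-1],None,fx=4.3,fy=4.3,interpolation=cv2.INTER_CUBIC)
cv2.imwrite("pics/s3.png",a); o=ctrl.get_obs(); print(o["force"],o["moment"],o["tool_pos"])
for b in ctrl.cut_out(p,"slab"): print(b["conf"],np.array(b["xy"])*[560,420],b["pixels"].sum())
```

```text
[-2.23703426 -0.04464212  3.44717177] [-0.57388356  0.92258272 -0.04268118] [0.51150296 0.04213252 0.09994598]
0.97 [140.28  261.996] 1314
0.71 [322.112 138.39 ] 956
0.67 [255.416 224.7  ] 2275
```

View pics/s3.png

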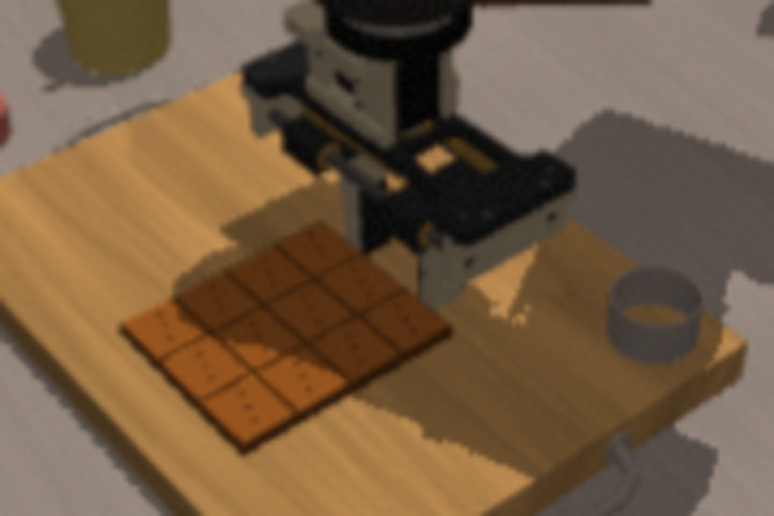

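View pics/m1.png

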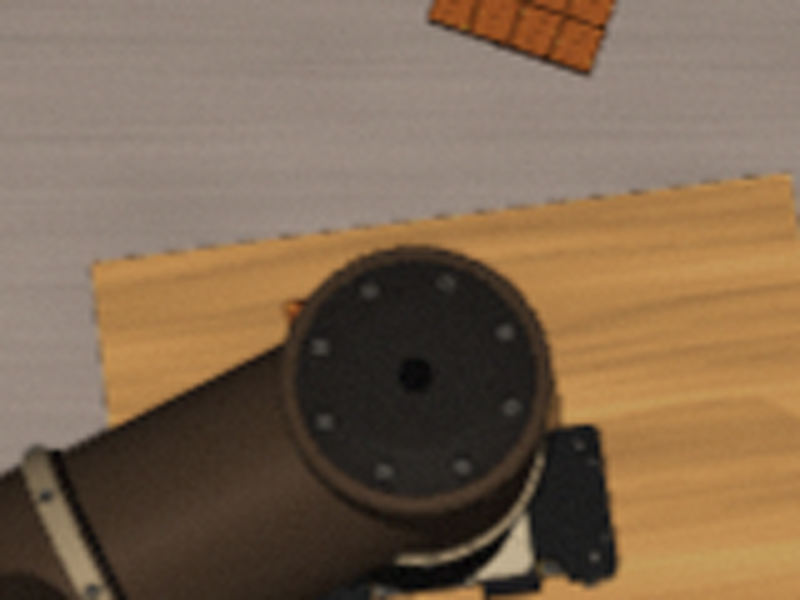

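Run:
```python
from h import *
from plant import ctrl
p=ctrl.snapshot("scene"); o=ctrl.get_obs(); a=np.radians(7.33); E=np.array([.7034,.0281]); 
ex=np.array([np.cos(a),np.sin(a)]); ey=np.array([-ex[1],ex[0]])
q=np.array([[122,328],[245,450],[452,330],[320,222],[427,303]])/4.3+[190,150]
print(((to_world(p,q,.039)[:,:2]-E)@np.c_[ex,ey]*1000).round(1).tolist())
print(o["clock"],o["tool_pos"],o["force"],(o["tool_pos"][:2]-E)@np.c_[ex,ey]*1000)
# where finger tips' lower corners should be drawn in crop, for z=.030,.034,.039
T=o["tool_pos"][:2]
for z in(.034,.039): print(z,[((to_px(p,[*(T+s*ex*.0095+ey*l),z])[0]-[190,150])*4.3).round().tolist() for s in(1,-1) for l in(.024,.045)])
```

```text
[[-35.4, -18.3], [-35.4, 99.7], [-172.8, 98.9], [-173.8, -22.0], [-176.4, 73.3]]
4.3167 [0.51140991 0.04218274 0.0998403 ] [-3.08266768 -0.90905265  3.72941651] [-188.62437379   38.46250603]
0.034 [[418.0, 298.0], [443.0, 317.0], [444.0, 283.0], [469.0, 302.0]]
0.039 [[418.0, 291.0], [443.0, 310.0], [444.0, 277.0], [469.0, 296.0]]
```

The fingers push from behind against the side of the slab. Its trailing edge is at about −173 mm and its leading edge at −35 mm in the edge frame, and it is already square to the edge. About 70 mm remain, so I'll push another 48 mm and look again.

send_rows([
  [[-0.005,0,-0.0005],0],
  [[-0.01,0,-0.0005],0],
  [[-0.015,0,-0.0005],0],
  [[-0.02,0,-0.0005],0],
  [[-0.025,0,-0.0005],0],
])

```text
clock: 4.73
tool_pos: [0.5316, 0.045, 0.1001]
orientation: [-180.0, -0.0, -172.6]
force: [-1.6, -0.3, 3.5]
opening: 0.0483
gripper_force: 1.7
```

send_rows([
  [[-0.005,0,0],0],
  [[-0.01,0,0],0],
  [[-0.015,0,0],0],
  [[-0.02,0,0],0],
  [[-0.025,0,0],0],
])

```text
clock: 5.15
tool_pos: [0.5515, 0.0476, 0.1002]
orientation: [180.0, 0.0, -172.6]
force: [-2.6, -0.8, 2.4]
opening: 0.0476
gripper_force: 1.2
```

send_rows([
  [[-0.004,0,0],0],
  [[-0.008,0,0],0],
  [[-0.01,0,0],0],
  [[-0.01,0,0],0],
  [[-0.01,0,0],0],
])

```text
clock: 5.57
tool_pos: [0.5593, 0.0487, 0.1001]
orientation: [180.0, 0.0, -172.6]
force: [-0.1, -0.0, 0.1]
opening: 0.0481
gripper_force: 0.0
```

```bash
python3 meas2.py pics/m2.png
cat > sc.py <<'E'
from h import *
from plant import ctrl
p=ctrl.snapshot("scene"); a=np.radians(7.33); E=np.array([.7034,.0281]); ex=np.array([np.cos(a),np.sin(a)]); ey=np.array([-ex[1],ex[0]])
for b in ctrl.cut_out(p,"slab"):
    r=rect(p,b["pixels"],.039); w=(cv2.boxPoints(r)/1000-E)@np.c_[ex,ey]*1000
    if abs(w[:,1].mean()-40)<60 and -220<w[:,0].mean()<20: print("scene",b["conf"],np.round(r[1],1),w.round(1).tolist())
E
python3 sc.py
```

```text
t 5.57 tool in edge frame mm [-140.3   38.8] z 0.1001 F [-0.1 -0.   0.1]
scene 0.8 [144.6 126.1] [[-129.4, 100.1], [-128.0, -26.0], [16.6, -24.4], [15.2, 101.7]]
```

Scene view: the leading edge is about 14 mm out, so about 21 mm remain. I'll push 16 mm, then retreat and lift to see it from above.

send_rows([
  [[-0.005,0,0],0],
  [[-0.01,0,0],0],
  [[-0.015,0,0],0],
  [[-0.02,0,0],0],
  [[-0.02,0,0],0],
])

```text
clock: 6.18
tool_pos: [0.5759, 0.0509, 0.1002]
orientation: [-180.0, 0.0, -172.6]
force: [0.1, -0.2, 0.1]
opening: 0.048
gripper_force: 0.0
```

```bash
python3 meas2.py pics/m3.png; python3 sc.py
```

```text
t 6.18 tool in edge frame mm [-123.6   38.8] z 0.1002 F [ 0.1 -0.2  0.1]
scene 0.62 [144.4 124.4] [[-110.0, 100.8], [-111.1, -23.6], [33.3, -24.8], [34.3, 99.6]]
```

send_rows([
  [[0.03,0,0],0],
  [[0.06,0,-0.03],0],
  [[0.1,0,-0.06],0],
  [[0.14,0,-0.08],0],
  [[0.14,0,-0.08],0],
])

```text
clock: 6.8
tool_pos: [0.4599, 0.0352, 0.1669]
orientation: [179.9, 0.1, -172.6]
force: [-1.1, -0.0, -0.7]
opening: 0.0479
gripper_force: 0.0
```

```bash
python3 meas2.py pics/m4.png; python3 sc.py
```

```text
t 6.8 tool in edge frame mm [-240.6   38.1] z 0.1669 F [-1.1 -0.  -0.7]
conf 0.63 lead x at mid 25.9 slope deg 0.03 y range -24.3 95.7 xmin -108.6
scene 0.76 [142.7 125.9] [[-109.8, 102.2], [-110.3, -23.7], [32.5, -24.3], [32.9, 101.6]]
```

View pics/m4.png

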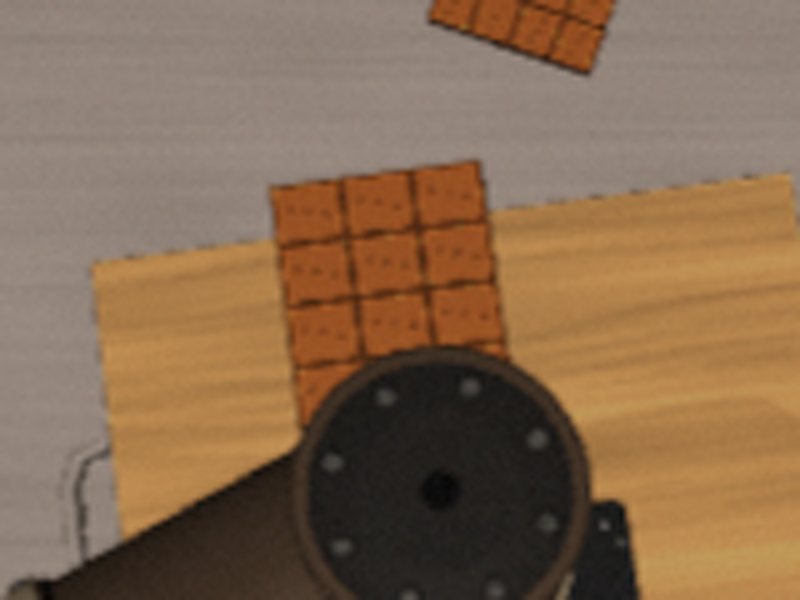

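The slab is flat and square to the edge, with its first score line (crop (277,245)–(488,222)) a few mm short of the board's edge ((272,240)–(492,211)). I'll measure this with averaged profiles in both views.

```bash
cat > prof.py <<'E'
from h import *
from plant import ctrl
from scipy.signal import find_peaks
a=np.radians(7.33); E=np.array([.7034,.0281]); ex=np.array([np.cos(a),np.sin(a)]); ey=np.array([-ex[1],ex[0]])
def prof(p,ch,xs,ys,z):
    P=E+xs[:,None,None]*ex+ys[None,:,None]*ey; X=np.concatenate([P,np.full(P.shape[:2]+(1,),z)],2)
    u=to_px(p,X.reshape(-1,3)).astype(np.float32).reshape(len(xs),len(ys),2)
    return cv2.remap(ch,u[...,0].copy(),u[...,1].copy(),cv2.INTER_CUBIC).mean(1)
xs=np.arange(-.12,.05,.0005)
for n in("top","scene"):
    p=ctrl.snapshot(n); R=p["color"][:,:,0].astype(np.float32); S=cv2.cvtColor(p["color"],cv2.COLOR_RGB2HSV)[:,:,1].astype(np.float32)
    for y0,y1 in((-.015,.01),(.022,.048),(.06,.088)):
        v=prof(p,R,xs,np.arange(y0,y1,.001),.0385); pk,_=find_peaks(-v,prominence=8)
        g=np.gradient(cv2.GaussianBlur(prof(p,S,xs,np.arange(y0,y1,.001),.039)[None],(0,0),2).ravel())
        i=np.argmin(g); print(n,"grooves y",y0,(xs[pk]*1000).round(1),v[pk].round(),"lead",(xs[i]*1000).round(1))
    xe=np.arange(-.015,.015,.0005)
    for y0,y1 in((-.09,-.04),(-.17,-.09),(.112,.15)):
        g=np.gradient(cv2.GaussianBlur(prof(p,S,xe,np.arange(y0,y1,.001),.03)[None],(0,0),2).ravel()); print(n,"edge y",y0,(xe[g[4:-4].argmin()+4]*1000).round(1))
E
python3 prof.py
```

```text
top grooves y -0.015 [-86.5 -42.  -23.5  -7.   27. ] [ 34.  96. 145. 101. 127.] lead 27.0
top grooves y 0.022 [-82.5 -42.5 -24.   -7.5  27. ] [ 29. 103. 144.  99. 123.] lead 27.0
top grooves y 0.06 [-78.  -59.  -42.  -24.5  -7.5  10.5  26.5] [ 92. 148.  96. 145.  99. 144. 120.] lead 27.0
top edge y -0.09 0.0
top edge y -0.17 0.0
top edge y 0.112 0.0
scene grooves y -0.015 [-108.5  -76.   -59.   -41.    -6.    30. ] [ 82. 100. 134.  97.  98.  68.] lead 30.5
scene grooves y 0.022 [-76. -41.  -6.  31.] [102.  99.  98.  56.] lead 31.0
scene grooves y 0.06 [-76.  -41.  -22.   -6.   30.5] [101.  98. 135.  99.  56.] lead 31.0
scene edge y -0.09 11.5
scene edge y -0.17 11.5
scene edge y 0.112 12.0
```

Top gives the score line at −7.3 mm and scene gives −6 mm, with the edge at 0 and the line parallel to it. So it needs about 7 mm more. I'll come back down behind it and push until the TCP reaches x = −116.6 mm in the edge frame.

```bash
python3 go.py .5547 .0478 .1 -172.67
```

```text
t 7.1 pos [0.4643 0.0363 0.1636] rpy [-1.7998e+02 -5.0000e-02 -1.7261e+02] F [ 0.4 -0.5  0.3] open 0.049
shares [-0.114  -0.0003  0.0794] turn 0.0007
```

send_rows([
  [[-0.02,0,0.04],0],
  [[-0.05,0,0.065],0],
  [[-0.08,0,0.079],0],
  [[-0.1,0,0.079],0],
  [[-0.11,0,0.079],0],
])

```text
clock: 7.52
tool_pos: [0.5529, 0.0475, 0.0985]
orientation: [-179.9, -0.2, -172.6]
force: [0.2, 0.2, 0.3]
opening: 0.0483
gripper_force: 0.0
```

```bash
python3 go.py .5829 .0514 .1 -172.67
```

```text
t 7.52 pos [0.5529 0.0475 0.0985] rpy [-179.92   -0.18 -172.61] F [0.2 0.2 0.3] open 0.048
shares [-0.0379 -0.     -0.002 ] turn 0.0006
```

send_rows([
  [[-0.006,0,-0.0015],0],
  [[-0.012,0,-0.0015],0],
  [[-0.018,0,-0.0015],0],
  [[-0.022,0,-0.0015],0],
  [[-0.026,0,-0.0015],0],
])

```text
clock: 7.93
tool_pos: [0.5717, 0.0503, 0.1027]
orientation: [180.0, 0.0, -172.6]
force: [-0.2, -1.2, 0.4]
opening: 0.0477
gripper_force: 0.0
```

send_rows([
  [[-0.004,0,0],0],
  [[-0.008,0,0],0],
  [[-0.011,0,0],0],
  [[-0.0125,0,0],0],
  [[-0.0125,0,0],0],
])

```text
clock: 8.35
tool_pos: [0.5815, 0.0514, 0.1023]
orientation: [-180.0, -0.0, -172.6]
force: [-2.7, 0.3, 3.4]
opening: 0.0483
gripper_force: 2.0
```

send_rows([
  [[0.03,0,0],0],
  [[0.07,0,-0.03],0],
  [[0.12,0,-0.06],0],
  [[0.16,0,-0.1],0],
  [[0.16,0,-0.1],0],
])

```text
clock: 8.77
tool_pos: [0.4519, 0.0343, 0.1854]
orientation: [179.9, 0.2, -172.6]
force: [0.5, 0.2, -0.1]
opening: 0.0483
gripper_force: 0.0
```

```bash
python3 prof.py; python3 meas2.py pics/m5.png
```

```text
top grooves y -0.015 [-103.   -73.   -55.   -38.   -20.5   -3.    14.5   31. ] [ 30.  99. 144.  97. 146.  94. 143. 124.] lead 31.5
top grooves y 0.022 [-99.5 -73.  -56.  -38.  -22.   -3.   14.   31. ] [ 29.  97. 145.  93. 145.  97. 144. 122.] lead 31.5
top grooves y 0.06 [-73.  -56.5 -38.  -18.5  -3.   16.5  31. ] [ 97. 144.  97. 145.  96. 144. 125.] lead 31.0
top edge y -0.09 0.0
top edge y -0.17 0.0
top edge y 0.112 0.0
scene grooves y -0.015 [-88. -72. -37. -18.  -2.  34.] [133. 102. 102. 134.  97.  71.] lead 34.5
scene grooves y 0.022 [-72. -37.  -2.  35.] [100.  99.  98.  57.] lead 35.0
scene grooves y 0.06 [-72. -37.  -2.  35.] [99. 97. 95. 56.] lead 35.0
scene edge y -0.09 11.5
scene edge y -0.17 11.5
scene edge y 0.112 12.0
t 8.87 tool in edge frame mm [-245.9   38.9] z 0.1844 F [ 1.2  0.6 -0.4]
conf 0.86 lead x at mid 30.6 slope deg 1.12 y range -24.7 97.5 xmin -106.2
```

View pics/m5.png

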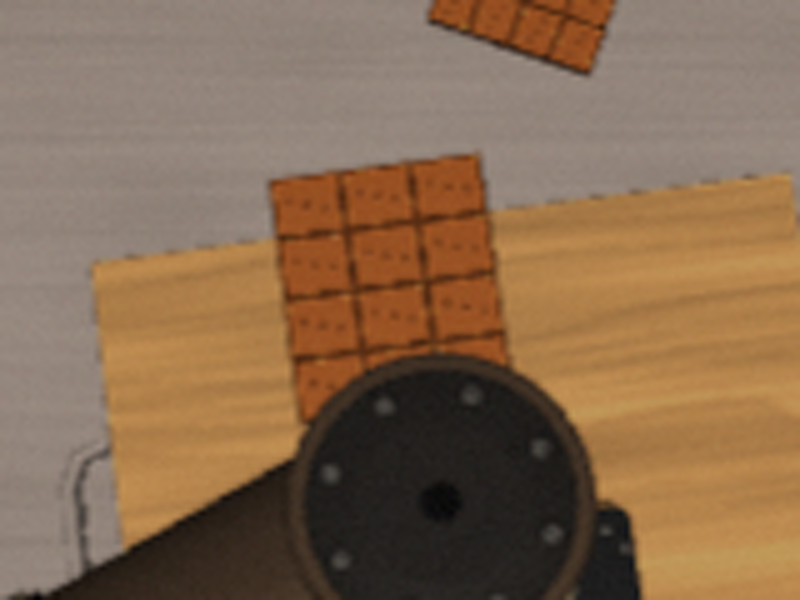

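The score line now lies along the edge at −3 mm (top) and −2 mm (scene). It is parallel and well inside ±8 mm. The hand is clear and nothing else was touched, so I'm handing in.

```bash
python3 -c "
from plant import ctrl
print(ctrl.close_job())"
```

```text
the job is handed in; nothing more can be done
None
```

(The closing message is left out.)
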